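Gather the kiln stilts in the tote's orange corner and hold them over the banding wheel

TASK

Pick up the grey tote by its handle bar and tilt it so that its orange corner is lowest and all four kiln stilts slide down into that corner, spilling none, ready for the potter to take out over the blue banding wheel. Finish while still holding the tote, tilted by clearly more than 20 degrees and still, with the orange corner a few centimetres above the middle of the wheel: do not put it down or let go, do not touch the wheel with it, and leave everything else on the table where it is.

Things in the scene. Friction and masses are not known exactly. Their poses are not given: they have to be found in the camera images.
- tote: grey open tote, outside 180 (its x) x 130 (its y) x 55 mm high, walls and floor 5 mm thick, about 0.32 kg (may vary by 30 percent), with a fixed black handle bar across its middle. Origin: centre of its underside, z up. It may stand turned to any yaw. Its +x +y corner is marked orange on walls and floor. Its inside is slick.
- handle (a point): centre of the tote's handle bar: 96 mm above the tote's underside, over its middle, axes as the tote's. The bar runs along the tote's y, 130 mm long, is 16 mm wide (along the tote's x) and 24 mm tall, carried at both ends by 6 mm upright legs on the side walls; below it there is nothing down to the tote's floor, 79 mm under the bar's lower face. Grip it across its 16 mm width from above, at the middle, firmly (about 40 N).
- orange_corner (a point): the tote's orange-marked inner corner at floor level: at +85, +60, +5 mm in the tote's frame
- wheel: blue potter's banding wheel, fixed in place for now: a disc 220 mm across whose flat top is 70 mm above the table. Origin: centre of its underside, on the axis
- stilt1: white glazed three-armed kiln stilt, arms 17 mm long from its centre, 10 mm tall (its look-only points 14 mm), 20 g, lying loose on the tote's floor. Origin: centre of its underside. Slick: starts to slide at about 10 to 14 degrees of slope; along a wall or in a corner it may need 30 degrees or more. Four alike.
- stilt2: white glazed three-armed kiln stilt, arms 17 mm long from its centre, 10 mm tall (its look-only points 14 mm), 20 g, lying loose on the tote's floor. Origin: centre of its underside. Slick: starts to slide at about 10 to 14 degrees of slope; along a wall or in a corner it may need 30 degrees or more.
- stilt3: white glazed three-armed kiln stilt, arms 17 mm long from its centre, 10 mm tall (its look-only points 14 mm), 20 g, lying loose on the tote's floor. Origin: centre of its underside. Slick: starts to slide at about 10 to 14 degrees of slope; along a wall or in a corner it may need 30 degrees or more.
- stilt4: white glazed three-armed kiln stilt, arms 17 mm long from its centre, 10 mm tall (its look-only points 14 mm), 20 g, lying loose on the tote's floor. Origin: centre of its underside. Slick: starts to slide at about 10 to 14 degrees of slope; along a wall or in a corner it may need 30 degrees or more.
- bowl: white ceramic bowl, 150 mm across, 50 mm high, loose bystander, leave it where it is. Origin: centre of its underside
- pinch_pot: small clay-coloured cup-shaped pot, 90 mm across, 55 mm high, loose bystander, leave it where it is. Origin: centre of its underside
- clay_box: clear open plastic box, 110 x 140 x 60 mm, loose bystander, leave it where it is. Origin: centre of its underside
- guide_stick: flat pale wooden stick, 360 x 35 x 8 mm, loose bystander, leave it where it is. Origin: centre of its underside
- wood_rib: small flat wooden rib, 110 x 50 x 6 mm, loose bystander, leave it where it is. Origin: centre of its underside
- slip_jar: amber glass jar with yellow cap, 70 mm across, 85 mm high, loose bystander, leave it where it is. Origin: centre of its underside
- dish: shallow blue dish, 100 mm across, 15 mm high, loose bystander, leave it where it is. Origin: centre of its underside
There are look-alikes about, which are no part of the job. Leave any turquoise look-alike of the tote alone.

How it is judged:
By the outcome, as a careful person would: the job done as asked, in the order asked, and still so for the second after the job is handed in, while the arm keeps its last pose, push and grip.
It also fails if it takes over 45 s, if anything falls off the work surface, if the arm or the gripper's body presses on something with over 40 N, if the wrist force passes 120 N, or if a joint passes its speed limit or range.

ROBOT

A 7-joint arm with a two-finger parallel gripper is mounted at the origin on the work surface. World frame = base frame: x ahead of the robot, y to its left, z up, the work surface at z = 0. Lengths are in m, angles in rad, forces in N, time in s.
With the tool pointing down it reaches from about 0.4 to 0.85 m from the base axis. Payload 10.4 kg.
Tool frame: the origin (TCP) lies midway between the tips of the shut fingers; the grasp point (between the pads) lies 19 mm behind it (r.tcp_to_grasp is the z of the grasp point in the tool frame, in m); z points along the fingers, x is the direction in which the jaws open and shut, and the axes are right-handed (so a half turn about z gives the same grasp; the last joint's range is limited). The gripper opens to 87 mm and grips with 3 to 60 N. Pads are 19 mm wide; open, the fingers measure 117 mm over their backs; the gripper's body (75 mm by 190 mm) begins 51 mm behind the grasp point.
Start: joints at [1.278, 0.332, -0.065, 1.46, 0.022, 1.35, -0.088], TCP at [0.167, -0.602, 0.223] pointing down, gripper open.
Joint ranges: [-2.6, 2.6], [-0.5, 2.12], [-1.47, 1.34], [0.16, 2.42], [-1.27, 4.41], [0.06, 2.06], [-2.6, 2.6]. Speed limits (rad/s): [2.22, 2.22, 2.79, 2.79, 3.14, 3.14, 3.14].

INTERFACE

Orientations are given as a unit quaternion [x, y, z, w].
In Python, from bench import r, camera, close_job gives the robot as it stands. The module is installed in compiled form; this text tells all that it offers.
- The arm moves only by the shell command python3 -m crank 'ROWS' [FORCE]. ROWS is JSON, a list of rows, each an object of numbers: "x", "y", "z": the shift along the tool's x, y, z scaled (see below); "ax", "ay", "az": the turn, a rotation vector about the tool's x, y, z scaled (see below); "claw": the closure, from -1 (fully open) to 1 (shut), so that 0 is half open. A call has exactly 5 rows; each row is the pose to reach, as a shift and turn from the pose commanded when the call began, along the tool's axes at that moment; what a row does not reach only later rows make up. The controller multiplies each number of a shift by 1 m and each number of a turn by 2 rad. A row lasts 1/12 s, in which the tool goes at most 41.7 mm and 7.16 degrees, less where a joint would pass 70% of its speed; a pose out of reach is approached as far as the arm can. A call with a number of a shift or a turn outside -1 to 1 is refused whole. A call with a gripper value outside its range is refused whole. The fingers move at their own pace and stop on an object; FORCE is the grip in N (left out, the last holds). Time passes only in rows, so rows that repeat a pose let the fingers close, or fill a call up. It gives the time, the measured TCP pose, the force and the opening at its end, in the units of the state.
- r.read_state(): the state, without advancing time (a new reading comes with each control period).
- camera(name): name is "scene" or "side" or "wrist"; returns a dict with "color" (400x640x3 uint8, blue, green, red), "fx", "fy", "cx", "cy" (pixels), "eye" and "orientation" of the camera in the world. Camera axes: x right, y down, z forward; pixel columns grow to the right and rows downward; lengths in m; the calibration is good to about 2 mm. The wrist camera is an equidistant fisheye: a pixel r from the principal point sees the ray r / f radians off the axis. A picture is of the moment at which its call begins. There is no depth.
- close_job(): hands the job in, once; it reports no verdict.
The state is a dict: "time": time; "joint_positions": joint angles; "joint_vel": joint speeds; "joint_torque": joint torques, N m; "ee_pos": TCP position; "eef_rot": TCP orientation; "ft_force": force on the tool from outside, world axes, zero at the start; "torque": the same for the moment, N m; "width": finger opening in m.
Only numpy, scipy, OpenCV 4.12 (cv2) and the standard library are available. Lean on these libraries where they do the work, as an engineer would, in place of code of your own. Each camera call takes 0.05 s, during which the arm holds its last target. There are 200 camera calls.

## Working session

There is one attempt and no reset: what is moved stays moved. The work goes in short steps, Python scripts to look and compute and a shell command to move; the robot and the scene stay as the last step left them, time stands still between calls to the robot, and variables do not carry over. Pictures are saved under pics/ and viewed, about 8 in all and at most 12, crops included, and the job is handed in when it is done.

```bash
mkdir -p pics
cat > h.py <<'E'
import numpy as np,cv2
from scipy.spatial.transform import Rotation as R
from bench import r,camera
def ray(c,u,v,wrist=False):
    if wrist:
        d=np.array([(u-c['cx'])/c['fx'],(v-c['cy'])/c['fy']]);t=np.hypot(*d)
        k=np.array([*(d/max(t,1e-9)*np.sin(t)),np.cos(t)])
    else: k=np.array([(u-c['cx'])/c['fx'],(v-c['cy'])/c['fy'],1])
    return R.from_quat(c['orientation']).apply(k)
def at_z(c,u,v,z,w=False):
    d=ray(c,u,v,w);e=np.array(c['eye']);return e+d*(z-e[2])/d[2]
E
python3 - <<'E'
from h import *
import pickle
for n in("scene","side"):
    c=camera(n);cv2.imwrite(f"pics/{n}0.png",c['color']);pickle.dump(c,open(n+'.pkl','wb'))
    print(n,c['eye'],c['orientation'],c['fx'],c['cx'],c['cy'])
s=r.read_state();print(s, r.tcp_to_grasp)
E
```

```text
scene [ 1.00120258 -0.68413008  0.89796324] [ 0.87419925  0.27161334 -0.12160501 -0.38368487] 396.69760702438913 317.1574352572105 206.08358132667712
side [0.02464498 1.37976984 1.23603817] [-0.15353097  0.88642951 -0.43106098  0.06969495] 507.808797440485 322.4783613689683 193.07721151336082
{'time': 0.1, 'joint_positions': array([ 1.27837195,  0.33278213, -0.06470129,  1.46085876,  0.02157183,
        1.34988992, -0.08850393]), 'joint_vel': array([-0.00024852,  0.00063816,  0.00127897, -0.00091567,  0.00017869,
       -0.00063184, -0.00123642]), 'joint_torque': array([ 1.94459652e-03, -6.24542856e+01,  2.51632661e-02, -3.90719426e+01,
       -6.12480612e-02,  3.65888339e-02,  1.01167279e-05]), 'ee_pos': array([ 0.1665163 , -0.60205202,  0.22184939]), 'eef_rot': array([ 7.95792576e-01, -6.05568979e-01, -5.03629133e-04, -3.65230235e-04]), 'ft_force': array([ 0.18164026,  0.02468179, -0.33852274]), 'torque': array([-0.0501346 ,  0.00958545, -0.02851118]), 'width': 0.0872545982072266} -0.0187
```

View pics/scene0.png

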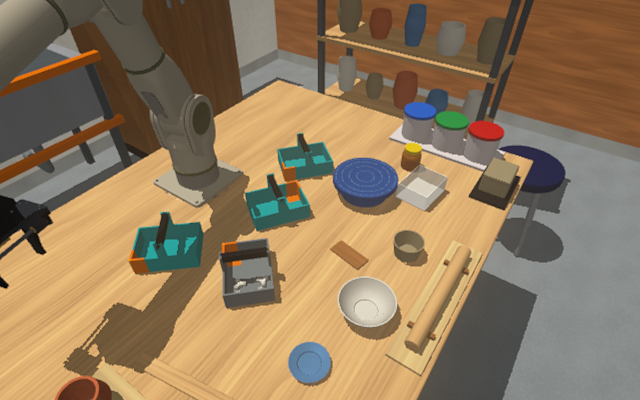

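View pics/side0.png

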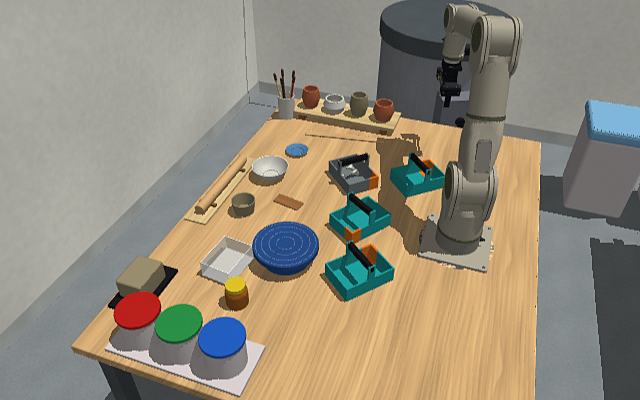

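Scene: the grey tote is at about (248,272) with its orange corner near (230,247), and the wheel is at (366,180). Side: the tote is at (353,172) with orange at (373,182), and the wheel is at (286,247). I'll zoom in on the tote in both.

Run:
```python
from h import *
a=cv2.imread('pics/scene0.png')[225:315,205:295];b=cv2.imread('pics/side0.png')[140:205,315:395]
a=cv2.resize(a,(400*1,400),interpolation=cv2.INTER_CUBIC);b=cv2.resize(b,(400,325),interpolation=cv2.INTER_CUBIC)
b=cv2.copyMakeBorder(b,0,75,0,0,cv2.BORDER_CONSTANT)
cv2.imwrite('pics/crop.png',np.hstack([a,b]))
import pickle
for n,us in(("scene",[(366,180)]),("side",[(286,245)])):
    c=pickle.load(open(n+'.pkl','rb'));im=c['color'].astype(int)
    hsv=cv2.cvtColor(c['color'],cv2.COLOR_BGR2HSV)
    m=cv2.inRange(hsv,(105,90,40),(125,255,255))
    u,v=us[0];k,l,st,ce=cv2.connectedComponentsWithStats(m)
    i=l[v,u];print(n,st[i],ce[i], at_z(c,*us[0],.07))
```

```text
scene [ 333  158   65   40 2034] [365.01671583 177.68485742] [0.54663598 0.25373274 0.07      ]
side [ 252  222   67   53 2725] [285.36146789 247.25651376] [0.52795655 0.28057759 0.07      ]
```

View pics/crop.png

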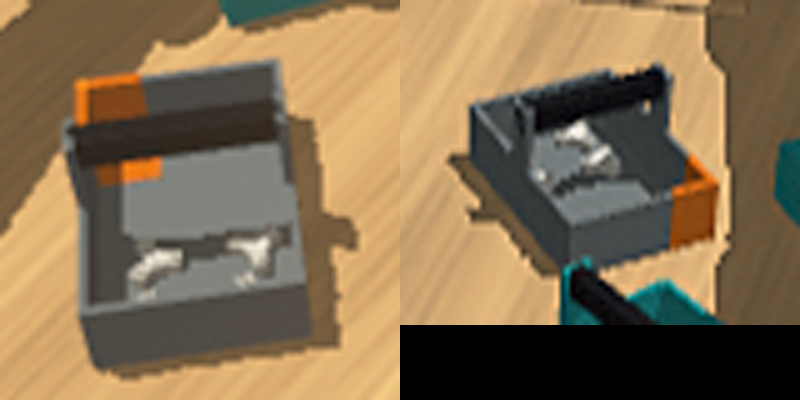

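```bash
cat >> h.py <<'E'
def proj(c,P):
    p=R.from_quat(c['orientation']).inv().apply(np.atleast_2d(P)-c['eye'])
    return p[:,:2]/p[:,2:]*c['fx']+[c['cx'],c['cy']]
E
python3 - <<'E'
from h import *
import pickle
from scipy.optimize import least_squares
S,D=[pickle.load(open(n+'.pkl','rb')) for n in("scene","side")]
t=np.linspace(0,2*np.pi,400);
def ext(c,x,y):
    q=proj(c,np.c_[x+.11*np.cos(t),y+.11*np.sin(t),0*t+.07]);return [q[:,0].min(),q[:,0].max(),q[:,1].min()]
for f in(lambda p:np.r_[ext(S,*p)]-[333,398,158],lambda p:np.r_[ext(D,*p)]-[252,319,222]):
    o=least_squares(f,[.54,.26],x_scale=.1,diff_step=1e-3);print('wheel',o.x,o.fun)
def A(u,v):return (205+u/4.444,225+v/4.444)
def B(u,v):return (315+(u-400)/5,140+v/5)
h=[[.09,.065],[.09,-.065],[-.09,-.065],[-.09,.065]]
sc=[A(78,80),A(278,62),A(305,285),A(80,312)]
for q in sc:print(at_z(S,*q,.055))
sd={0:B(717,187),3:B(570,225),2:B(470,105)}
for q in sd.values():print('side',at_z(D,*q,.055))
def pts(p):
    a=p[2];M=np.array([[np.cos(a),-np.sin(a)],[np.sin(a),np.cos(a)]]);return np.c_[np.array(h)@M.T+p[:2],[.055]*4]
# corner ordering: orange(0), then test chirality
for order in([0,1,2,3],[0,3,2,1]):
  for a0 in np.arange(0,6.28,.78):
    f=lambda p:(proj(S,pts(p)[order])-sc).ravel()
    o=least_squares(f,[.5,-.2,a0],x_scale=.1)
    if o.cost<50:print(order,o.x,o.cost); best=o.x;break
print(proj(D,pts(best)),sd)
f=lambda p:np.r_[(proj(S,pts(p))-sc).ravel(),(proj(D,pts(p)[[0]])-[sd[0]]).ravel()]
E
```

```text
wheel [0.53716761 0.26581911] [-0.5269912   0.52046246 -0.11656049]
wheel [0.53063569 0.27746776] [-0.06563473  0.0661458  -0.01086772]
[ 0.34166863 -0.2110126   0.055     ]
[ 0.43774176 -0.12618665  0.055     ]
[ 0.56291427 -0.25177017  0.055     ]
[ 0.46905749 -0.33859838  0.055     ]
side [ 0.340302   -0.20708378  0.055     ]
side [ 0.4341897  -0.12047347  0.055     ]
side [ 0.55858984 -0.24732868  0.055     ]
[0, 1, 2, 3] [ 0.45283137 -0.23151781  2.34358291] 1.7015344959133052
[[377.96156438 176.47184949]
 [348.50947753 184.69086101]
 [328.42122659 160.40339957]
 [356.51154394 153.17830083]] {0: (378.4, 177.4), 3: (349.0, 185.0), 2: (329.0, 161.0)}
```

Both views agree on the tote: centre (0.452,-0.230), yaw 134.3°, sides measuring 128/178 mm. The wheel is at about (0.534,0.272). Starting the approach.

```bash
cat >> h.py <<'E'
def to(p,q):  # world target TCP pose -> row numbers
    s=r.read_state();T=R.from_quat(s['eef_rot'])
    d=T.inv().apply(np.array(p)-s['ee_pos']);w=(T.inv()*q).as_rotvec()
    print('shift',d.round(4),'turn/2',(w/2).round(4),'deg',np.degrees(np.linalg.norm(w)).round(2))
def down(az): # tool down, tool x at azimuth az (deg)
    a=np.radians(az);return R.from_matrix(np.c_[[np.cos(a),np.sin(a),0],[np.sin(a),-np.cos(a),0],[0,0,-1]])
E
python3 -m crank '[{"x":-0.025,"y":-0.032,"az":-0.03,"claw":-1},{"x":-0.05,"y":-0.065,"az":-0.06,"claw":-1},{"x":-0.075,"y":-0.1,"az":-0.09,"claw":-1},{"x":-0.1,"y":-0.132,"az":-0.12,"claw":-1},{"x":-0.12,"y":-0.158,"az":-0.15,"claw":-1}]'
python3 -c "
from h import *
to([.4515,-.2295,.2],down(-45.7))"
```

```text
shift [-0.2831 -0.374   0.0222] turn/2 [-1.000e-04  6.000e-04 -2.517e-01] deg 28.84schema error: expected keys x, y, z, ax, ay, az, claw
```

All keys are required.

```bash
python3 -m crank '[{"x":-0.025,"y":-0.032,"z":0,"ax":0,"ay":0,"az":-0.03,"claw":-1},{"x":-0.05,"y":-0.064,"z":0,"ax":0,"ay":0,"az":-0.06,"claw":-1},{"x":-0.075,"y":-0.096,"z":0,"ax":0,"ay":0,"az":-0.09,"claw":-1},{"x":-0.1,"y":-0.128,"z":0,"ax":0,"ay":0,"az":-0.12,"claw":-1},{"x":-0.12,"y":-0.158,"z":0,"ax":0,"ay":0,"az":-0.15,"claw":-1}]'
python3 -c "
from h import *
to([.4515,-.2295,.2],down(-45.7))"
```

```text
time: 0.52
ee_pos: [0.2879, -0.4422, 0.2223]
eef_rot: [0.878, -0.478, -0.0, -0.0]
ft_force: [0.4, -0.6, 0.8]
width: 0.087
shift [-0.0899 -0.2528  0.0224] turn/2 [ 0.      0.0003 -0.0999] deg 11.44
```

```bash
python3 -m crank '[{"x":-0.012,"y":-0.035,"z":0,"ax":0,"ay":0,"az":-0.02,"claw":-1},{"x":-0.024,"y":-0.07,"z":0,"ax":0,"ay":0,"az":-0.04,"claw":-1},{"x":-0.036,"y":-0.105,"z":0,"ax":0,"ay":0,"az":-0.06,"claw":-1},{"x":-0.05,"y":-0.14,"z":0,"ax":0,"ay":0,"az":-0.08,"claw":-1},{"x":-0.062,"y":-0.175,"z":0,"ax":0,"ay":0,"az":-0.1,"claw":-1}]'
python3 -c "
from h import *
to([.4515,-.2295,.2],down(-45.7))"
```

```text
time: 0.93
ee_pos: [0.4013, -0.2962, 0.2224]
eef_rot: [0.921, -0.389, -0.0, 0.0]
ft_force: [1.7, -0.8, -0.2]
width: 0.0868
shift [-0.0128 -0.0825  0.0224] turn/2 [ 0.0001  0.0001 -0.0007] deg 0.08
```

```bash
python3 -m crank '[{"x":-0.004,"y":-0.03,"z":0.005,"ax":0,"ay":0,"az":-0.001,"claw":-1},{"x":-0.01,"y":-0.06,"z":0.015,"ax":0,"ay":0,"az":-0.001,"claw":-1},{"x":-0.013,"y":-0.082,"z":0.022,"ax":0,"ay":0,"az":-0.001,"claw":-1},{"x":-0.013,"y":-0.082,"z":0.022,"ax":0,"ay":0,"az":-0.001,"claw":-1},{"x":-0.013,"y":-0.082,"z":0.022,"ax":0,"ay":0,"az":-0.001,"claw":-1}]'
python3 - <<'E'
from h import *
to([.4515,-.2295,.077],down(-45.7))
c=camera('wrist');im=c['color'].copy()
print(c['eye'],c['fx'],c['cx'],c['cy'])
# predicted handle bar top outline, tote rim
def pw(P):
    p=R.from_quat(c['orientation']).inv().apply(np.atleast_2d(P)-c['eye']);n=np.hypot(p[:,0],p[:,1]);t=np.arctan2(n,p[:,2])
    return p[:,:2]/n[:,None]*t[:,None]*c['fx']+[c['cx'],c['cy']]
a=np.radians(134.3);M=np.array([[np.cos(a),-np.sin(a)],[np.sin(a),np.cos(a)]])
for hx,hy,z in((.008,.065,.108),(.09,.065,.055)):
    P=np.c_[np.array([[hx,hy],[-hx,hy],[-hx,-hy],[hx,-hy]])@M.T+[.4515,-.2295],[z]*4]
    cv2.polylines(im,[pw(P).round().astype(int)],True,(0,255,255),1)
cv2.imwrite('pics/wrist1.png',im)
E
```

```text
time: 1.35
ee_pos: [0.4508, -0.2305, 0.2]
eef_rot: [0.922, -0.388, -0.001, -0.0]
ft_force: [-0.8, -1.1, 0.1]
width: 0.0871
shift [-1.00e-04 -1.20e-03  1.23e-01] turn/2 [0.0001 0.0006 0.0006] deg 0.1
[ 0.51222697 -0.17105407  0.3607206 ] 309.70691628693146 320.27081208810387 197.6205905257333
```

View pics/wrist1.png

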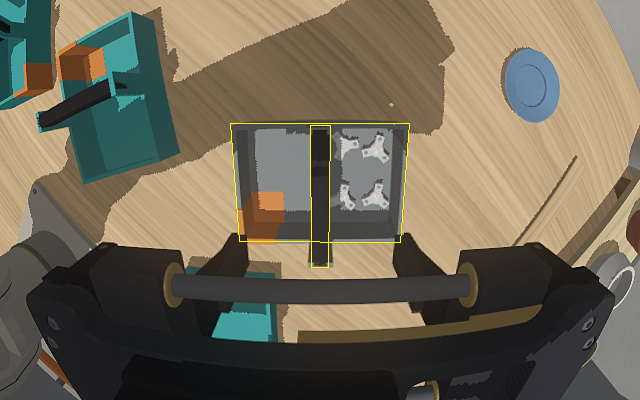

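The wrist view shows the predicted outlines lying right on the bar (320,195) and the rim. The orange corner is at (265,215), and four stilts are in the -x half. Descending.

```bash
python3 -m crank '[{"x":0,"y":-0.001,"z":0.025,"ax":0,"ay":0,"az":0,"claw":-1},{"x":0,"y":-0.001,"z":0.06,"ax":0,"ay":0,"az":0,"claw":-1},{"x":0,"y":-0.001,"z":0.09,"ax":0,"ay":0,"az":0,"claw":-1},{"x":0,"y":-0.001,"z":0.11,"ax":0,"ay":0,"az":0,"claw":-1},{"x":0,"y":-0.001,"z":0.123,"ax":0,"ay":0,"az":0,"claw":-1}]'
python3 -m crank '[{"x":0,"y":0,"z":0,"ax":0,"ay":0,"az":0,"claw":0.3},{"x":0,"y":0,"z":0,"ax":0,"ay":0,"az":0,"claw":1},{"x":0,"y":0,"z":0,"ax":0,"ay":0,"az":0,"claw":1},{"x":0,"y":0,"z":0,"ax":0,"ay":0,"az":0,"claw":1},{"x":0,"y":0,"z":0,"ax":0,"ay":0,"az":0,"claw":1}]' 45
python3 -m crank '[{"x":0,"y":0,"z":0,"ax":0,"ay":0,"az":0,"claw":1},{"x":0,"y":0,"z":0,"ax":0,"ay":0,"az":0,"claw":1},{"x":0,"y":0,"z":0,"ax":0,"ay":0,"az":0,"claw":1},{"x":0,"y":0,"z":0,"ax":0,"ay":0,"az":0,"claw":1},{"x":0,"y":0,"z":0,"ax":0,"ay":0,"az":0,"claw":1}]' 45
```

```text
time: 1.82
ee_pos: [0.4493, -0.2321, 0.0753]
eef_rot: [0.921, -0.39, -0.001, 0.0]
ft_force: [-0.3, 0.7, -0.1]
width: 0.0871
time: 2.23
ee_pos: [0.4519, -0.2315, 0.0787]
eef_rot: [0.921, -0.389, 0.001, 0.0]
ft_force: [-0.4, -0.0, -0.4]
width: 0.0617
time: 2.65
ee_pos: [0.4514, -0.2309, 0.0776]
eef_rot: [0.921, -0.389, 0.0, 0.0]
ft_force: [0.2, 0.5, 0.2]
width: 0.0284
```

```bash
python3 -m crank '[{"x":0,"y":0,"z":0,"ax":0,"ay":0,"az":0,"claw":1},{"x":0,"y":0,"z":0,"ax":0,"ay":0,"az":0,"claw":1},{"x":0,"y":0,"z":0,"ax":0,"ay":0,"az":0,"claw":1},{"x":0,"y":0,"z":0,"ax":0,"ay":0,"az":0,"claw":1},{"x":0,"y":0,"z":0,"ax":0,"ay":0,"az":0,"claw":1}]' 45
python3 -m crank '[{"x":0,"y":0,"z":0,"ax":0,"ay":0,"az":0,"claw":1},{"x":0,"y":0,"z":-0.003,"ax":0,"ay":0,"az":0,"claw":1},{"x":0,"y":0,"z":-0.008,"ax":0,"ay":0,"az":0,"claw":1},{"x":0,"y":0,"z":-0.014,"ax":0,"ay":0,"az":0,"claw":1},{"x":0,"y":0,"z":-0.02,"ax":0,"ay":0,"az":0,"claw":1}]' 45
python3 -m crank '[{"x":0,"y":0,"z":-0.01,"ax":0,"ay":0,"az":0,"claw":1},{"x":0,"y":0,"z":-0.03,"ax":0,"ay":0,"az":0,"claw":1},{"x":0,"y":0,"z":-0.055,"ax":0,"ay":0,"az":0,"claw":1},{"x":0,"y":0,"z":-0.08,"ax":0,"ay":0,"az":0,"claw":1},{"x":0,"y":0,"z":-0.1,"ax":0,"ay":0,"az":0,"claw":1}]' 45
python3 -m crank '[{"x":0,"y":0,"z":-0.015,"ax":0,"ay":0,"az":0,"claw":1},{"x":0,"y":0,"z":-0.03,"ax":0,"ay":0,"az":0,"claw":1},{"x":0,"y":0,"z":-0.045,"ax":0,"ay":0,"az":0,"claw":1},{"x":0,"y":0,"z":-0.055,"ax":0,"ay":0,"az":0,"claw":1},{"x":0,"y":0,"z":-0.06,"ax":0,"ay":0,"az":0,"claw":1}]' 45
python3 - <<'E'
from h import *
to([.5,0.02,.27],down(-29.7))
to([.534,0.272,.30],down(-13))
E
```

```text
time: 3.07
ee_pos: [0.4513, -0.2308, 0.0775]
eef_rot: [0.921, -0.389, -0.0, 0.0]
ft_force: [-1.1, 0.8, 0.4]
width: 0.0151
time: 3.48
ee_pos: [0.4513, -0.231, 0.0981]
eef_rot: [0.921, -0.389, -0.0, -0.0]
ft_force: [0.3, -0.5, -4.2]
width: 0.0156
time: 3.9
ee_pos: [0.4517, -0.231, 0.2004]
eef_rot: [0.921, -0.389, 0.001, 0.0]
ft_force: [0.4, -0.5, -3.2]
width: 0.0154
time: 4.32
ee_pos: [0.4518, -0.231, 0.2596]
eef_rot: [0.921, -0.389, 0.001, 0.0]
ft_force: [-0.1, 0.5, -2.7]
width: 0.0157
shift [-0.1463 -0.2096 -0.0106] turn/2 [-1.000e-04 -1.200e-03 -1.403e-01] deg 16.08
shift [-0.3031 -0.4098 -0.0409] turn/2 [ 1.00e-04 -1.30e-03 -2.86e-01] deg 32.78
```

```bash
python3 -m crank '[{"x":-0.005,"y":-0.007,"z":-0.003,"ax":0,"ay":0,"az":0,"claw":1},{"x":-0.015,"y":-0.02,"z":-0.01,"ax":0,"ay":0,"az":0,"claw":1},{"x":-0.03,"y":-0.04,"z":-0.02,"ax":0,"ay":0,"az":0,"claw":1},{"x":-0.045,"y":-0.06,"z":-0.03,"ax":0,"ay":0,"az":0,"claw":1},{"x":-0.06,"y":-0.08,"z":-0.04,"ax":0,"ay":0,"az":0,"claw":1}]' 45
python3 -m crank '[{"x":-0.015,"y":-0.02,"z":0,"ax":0,"ay":0,"az":0,"claw":1},{"x":-0.032,"y":-0.042,"z":0,"ax":0,"ay":0,"az":0,"claw":1},{"x":-0.048,"y":-0.064,"z":0,"ax":0,"ay":0,"az":0,"claw":1},{"x":-0.064,"y":-0.086,"z":0,"ax":0,"ay":0,"az":0,"claw":1},{"x":-0.08,"y":-0.108,"z":0,"ax":0,"ay":0,"az":0,"claw":1}]' 45
python3 -m crank '[{"x":-0.016,"y":-0.022,"z":0,"ax":0,"ay":0,"az":0,"claw":1},{"x":-0.032,"y":-0.044,"z":0,"ax":0,"ay":0,"az":0,"claw":1},{"x":-0.048,"y":-0.066,"z":0,"ax":0,"ay":0,"az":0,"claw":1},{"x":-0.064,"y":-0.088,"z":0,"ax":0,"ay":0,"az":0,"claw":1},{"x":-0.08,"y":-0.11,"z":0,"ax":0,"ay":0,"az":0,"claw":1}]' 45
python3 -m crank '[{"x":-0.015,"y":-0.02,"z":0,"ax":0,"ay":0,"az":-0.01,"claw":1},{"x":-0.03,"y":-0.04,"z":0,"ax":0,"ay":0,"az":-0.03,"claw":1},{"x":-0.045,"y":-0.06,"z":0,"ax":0,"ay":0,"az":-0.06,"claw":1},{"x":-0.055,"y":-0.075,"z":0,"ax":0,"ay":0,"az":-0.09,"claw":1},{"x":-0.063,"y":-0.085,"z":0,"ax":0,"ay":0,"az":-0.12,"claw":1}]' 45
python3 -m crank '[{"x":0,"y":0,"z":0,"ax":0,"ay":0,"az":-0.035,"claw":1},{"x":0,"y":0,"z":0,"ax":0,"ay":0,"az":-0.07,"claw":1},{"x":0,"y":0,"z":0,"ax":0,"ay":0,"az":-0.105,"claw":1},{"x":0,"y":0,"z":0,"ax":0,"ay":0,"az":-0.14,"claw":1},{"x":0,"y":0,"z":0,"ax":0,"ay":0,"az":-0.165,"claw":1}]' 45
python3 - <<'E'
from h import *
s=r.read_state();print(s['joint_positions'].round(2))
# tilt target: grasp point offset to corner in tool frame (tool x=-tote x, y=+y, z=-z); bar centre at grasp offset
W=np.array([.534,.272]);T0=R.from_quat(s['eef_rot'])
g=np.array([0,0,r.tcp_to_grasp]); off=np.array([-.085,.060,.091])
for t in(20,40):
    k=np.radians(t)*np.array([np.sin(.733),np.cos(.733),0])
    q=down(-13)*R.from_rotvec(k)
    c=np.r_[W,.07+.05]; tcp=c-q.apply(off+g)
    print(t,'corner dir',q.apply(off)); to(tcp,q)
    print('rotvec/2',(k/2).round(3), 'tcp',tcp)
E
```

```text
time: 4.73
ee_pos: [0.4665, -0.1302, 0.2972]
eef_rot: [0.921, -0.389, -0.001, -0.0]
ft_force: [0.1, 0.7, -3.6]
width: 0.0153
time: 5.15
ee_pos: [0.4879, 0.0026, 0.297]
eef_rot: [0.921, -0.389, -0.0, 0.0]
ft_force: [0.5, -0.1, -2.7]
width: 0.0159
time: 5.57
ee_pos: [0.5108, 0.1365, 0.297]
eef_rot: [0.921, -0.389, -0.0, 0.0]
ft_force: [0.2, -0.1, -3.7]
width: 0.0156
time: 5.98
ee_pos: [0.5275, 0.2417, 0.2967]
eef_rot: [0.962, -0.273, -0.001, -0.0]
ft_force: [0.5, -0.3, -3.6]
width: 0.0157
time: 6.4
ee_pos: [0.5277, 0.2395, 0.2968]
eef_rot: [0.994, -0.112, -0.001, 0.0]
ft_force: [0.6, -0.4, -4.0]
width: 0.0155
[ 0.23  0.33 -0.94  1.43  0.27  1.52 -0.92]
20 corner dir [-0.06364682 -0.02123278 -0.12084805]
shift [ 0.0611 -0.0722  0.0734] turn/2 [0.1169 0.1305 0.0011] deg 20.08
rotvec/2 [0.117 0.13  0.   ] tcp [0.60324081 0.2963333  0.2232758 ]
40 corner dir [-0.0240166   0.00073262 -0.13612004]
shift [ 0.0315 -0.0458  0.0549] turn/2 [0.2336 0.2603 0.001 ] deg 40.08
rotvec/2 [0.234 0.259 0.   ] tcp [0.56852987 0.27709445 0.24179501]
```

```bash
python3 -m crank '[{"x":0.001,"y":-0.002,"z":0,"ax":0.01,"ay":0.011,"az":0,"claw":1},{"x":0.003,"y":-0.005,"z":0,"ax":0.03,"ay":0.033,"az":0,"claw":1},{"x":0.006,"y":-0.009,"z":0,"ax":0.05,"ay":0.056,"az":0,"claw":1},{"x":0.01,"y":-0.014,"z":0,"ax":0.07,"ay":0.078,"az":0,"claw":1},{"x":0.013,"y":-0.018,"z":0,"ax":0.09,"ay":0.1,"az":0,"claw":1}]' 48
python3 -m crank '[{"x":0,"y":0,"z":0,"ax":0.018,"ay":0.02,"az":0,"claw":1},{"x":0,"y":0,"z":0,"ax":0.036,"ay":0.04,"az":0,"claw":1},{"x":0,"y":0,"z":0,"ax":0.054,"ay":0.06,"az":0,"claw":1},{"x":0,"y":0,"z":0,"ax":0.072,"ay":0.08,"az":0,"claw":1},{"x":0,"y":0,"z":0,"ax":0.09,"ay":0.1,"az":0,"claw":1}]' 48
python3 -m crank '[{"x":0,"y":0,"z":0,"ax":0.018,"ay":0.02,"az":0,"claw":1},{"x":0,"y":0,"z":0,"ax":0.036,"ay":0.04,"az":0,"claw":1},{"x":0,"y":0,"z":0,"ax":0.048,"ay":0.052,"az":0,"claw":1},{"x":0,"y":0,"z":0,"ax":0.054,"ay":0.06,"az":0,"claw":1},{"x":0,"y":0,"z":0,"ax":0.054,"ay":0.06,"az":0,"claw":1}]' 48
python3 - <<'E'
from h import *
s=r.read_state();print(s['joint_positions'].round(2),s['width'])
q=R.from_quat(s['eef_rot']);print('tilt',np.degrees(np.arccos(-q.as_matrix()[2,2])))
off=np.array([-.085,.060,.091+r.tcp_to_grasp]);cor=s['ee_pos']+q.apply(off);print('corner est',cor)
to(np.array([.534,.272,.12])-q.apply(off),q)
c=camera('wrist')['color'];d=camera('side');np.save('d.npy',d['color'])
print(proj(d,[cor]))
a=cv2.resize(d['color'][130:310,190:440],(800,576),interpolation=cv2.INTER_CUBIC)
cv2.imwrite('pics/side2.png',a);cv2.imwrite('pics/wrist2.png',c)
E
```

```text
time: 6.82
ee_pos: [0.5446, 0.2543, 0.2967]
eef_rot: [0.984, -0.113, 0.11, -0.078]
ft_force: [-0.3, 0.6, -3.1]
width: 0.0155
time: 7.23
ee_pos: [0.5443, 0.2537, 0.2966]
eef_rot: [0.958, -0.11, 0.217, -0.154]
ft_force: [-0.7, 0.9, -3.8]
width: 0.0155
time: 7.65
ee_pos: [0.5438, 0.2537, 0.2959]
eef_rot: [0.934, -0.107, 0.278, -0.198]
ft_force: [-0.1, 0.1, -4.0]
width: 0.0156
[ 0.44 -0.26 -0.8   2.03 -0.42  0.63 -0.38] 0.01555853743228694
tilt 39.97101643938209
corner est [0.50919656 0.2486395  0.1741612 ]
shift [-0.0127  0.0001  0.0627] turn/2 [0. 0. 0.] deg 0.0
[[294.12938273 216.25717461]]
```

View pics/wrist2.png

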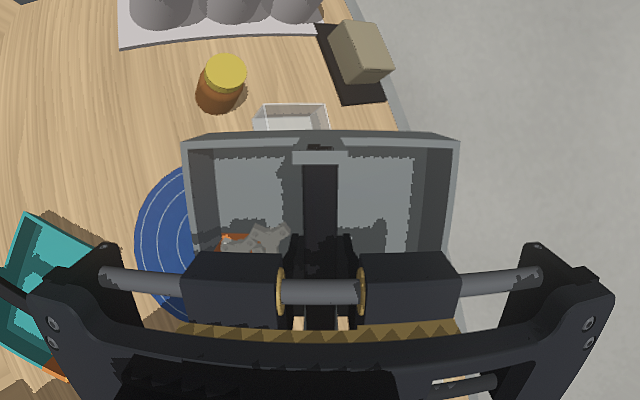

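View pics/side2.png

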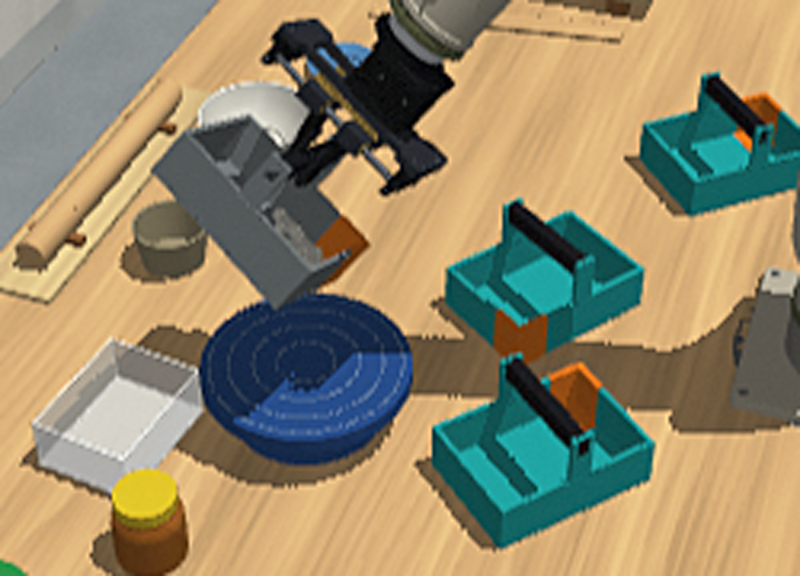

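Nothing has spilled. In the wrist view the stilts are gathered at the orange patch (240,240), and the side view shows them in a heap next to the orange corner. Next: a gentle lowering over the wheel's centre and a closer check.

Run:
```python
from h import *
s=r.read_state();q=R.from_quat(s['eef_rot']);print(q.inv().apply([0.0248,0.0234,-.054]))
d=camera('side');print(at_z(d,285.6,243.4,.07))
c=camera('scene')
cv2.imwrite('pics/scene3.png',cv2.resize(c['color'][60:220,290:490],(800,640))[:600])
```

```text
[-1.26620576e-02 -1.88424616e-05  6.25961017e-02]
[0.53209895 0.27406046 0.07      ]
```

View pics/scene3.png

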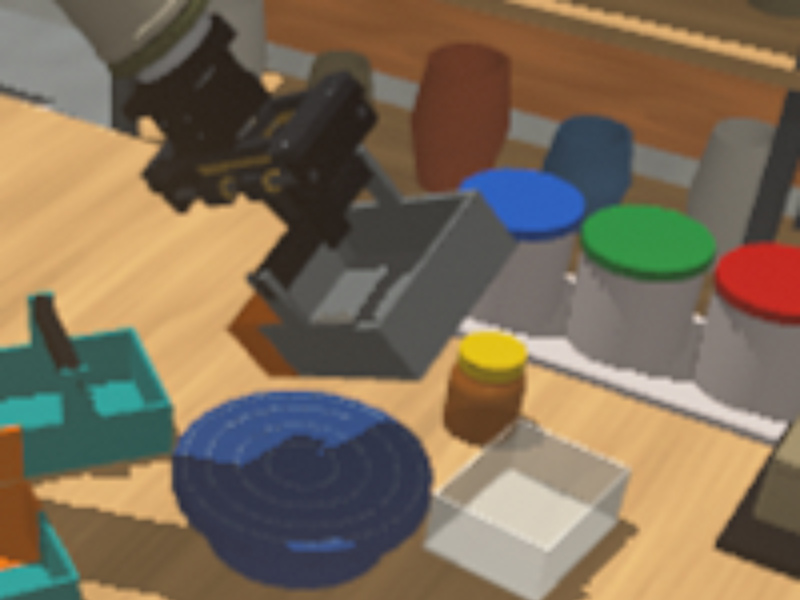

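```bash
python3 -m crank '[{"x":-0.001,"y":0,"z":0.005,"ax":0,"ay":0,"az":0,"claw":1},{"x":-0.004,"y":0,"z":0.02,"ax":0,"ay":0,"az":0,"claw":1},{"x":-0.008,"y":0,"z":0.038,"ax":0,"ay":0,"az":0,"claw":1},{"x":-0.011,"y":0,"z":0.054,"ax":0,"ay":0,"az":0,"claw":1},{"x":-0.013,"y":0,"z":0.062,"ax":0,"ay":0,"az":0,"claw":1}]' 48
python3 - <<'E'
from h import *
s=r.read_state();q=R.from_quat(s['eef_rot'])
off=np.array([-.085,.060,.091+r.tcp_to_grasp]);print('corner est',s['ee_pos']+q.apply(off))
c=camera('wrist')['color'];d=camera('side')
# grid on tote floor, in tote frame, projected into side view for reading positions
a=cv2.resize(d['color'][160:250,235:325],(400,400),interpolation=cv2.INTER_CUBIC)
b=cv2.resize(c[160:290,170:300],(400,400),interpolation=cv2.INTER_CUBIC)
im=np.hstack([a,b]);im=np.clip(im.astype(float)*1.5,0,255).astype('uint8');cv2.imwrite('pics/zoom4.png',im)
def side(x,y,z): return ((proj(d,s['ee_pos']+q.apply([-x,y,.096-z+r.tcp_to_grasp]))[0]-[235,160])*4.444).round()
for p in((.085,.06,.005),(.085,0,.005),(.025,.06,.005),(.085,.06,.055),(.025,0,.005)):print(p,side(*p))
E
```

```text
time: 8.27
ee_pos: [0.5696, 0.2777, 0.2423]
eef_rot: [0.933, -0.107, 0.278, -0.199]
ft_force: [-0.1, -0.4, -3.0]
width: 0.0157
corner est [0.53495966 0.27288423 0.1204902 ]
(0.085, 0.06, 0.005) [219. 318.]
(0.085, 0, 0.005) [181. 338.]
(0.025, 0.06, 0.005) [166. 258.]
(0.085, 0.06, 0.055) [262. 274.]
(0.025, 0, 0.005) [126. 275.]
```

View pics/zoom4.png

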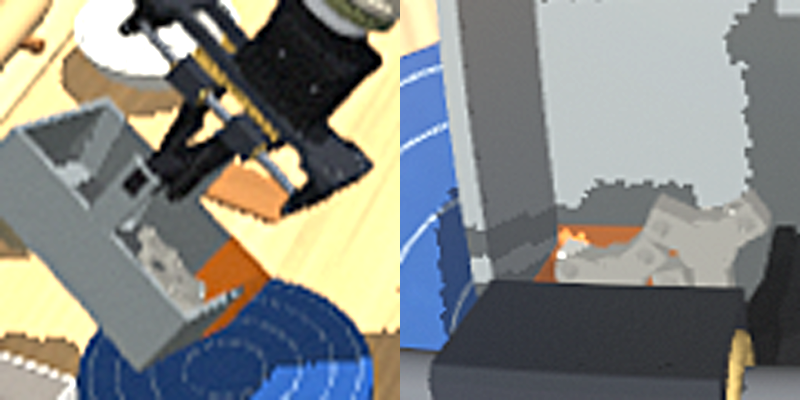

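The side view shows a chain of stilts along the +y wall, and in the wrist view the rearmost stilt (~(710,230)) is still well behind the orange patch. I'll raise slightly, steepen the slope toward +x, and give it a small shake.

```bash
python3 -m crank '[{"x":0,"y":0,"z":-0.01,"ax":0,"ay":0.01,"az":0,"claw":1},{"x":0,"y":0,"z":-0.02,"ax":0,"ay":0.03,"az":0,"claw":1},{"x":0,"y":0,"z":-0.03,"ax":0,"ay":0.06,"az":0,"claw":1},{"x":0,"y":0,"z":-0.035,"ax":0,"ay":0.09,"az":0,"claw":1},{"x":0,"y":0,"z":-0.035,"ax":0,"ay":0.11,"az":0,"claw":1}]' 50
python3 -m crank '[{"x":-0.006,"y":0,"z":0,"ax":0,"ay":0,"az":0,"claw":1},{"x":0.006,"y":0,"z":0,"ax":0,"ay":0,"az":0,"claw":1},{"x":-0.006,"y":0,"z":0,"ax":0,"ay":0,"az":0,"claw":1},{"x":0.006,"y":0,"z":0,"ax":0,"ay":0,"az":0,"claw":1},{"x":0,"y":0,"z":0,"ax":0,"ay":0,"az":0,"claw":1}]' 50
python3 - <<'E'
from h import *
s=r.read_state();q=R.from_quat(s['eef_rot']);M=q.as_matrix()
print('tilt',np.degrees(np.arccos(-M[2,2])),'slope x,y',np.degrees(np.arcsin([M[2,0],-M[2,1]])),s['joint_positions'].round(2))
off=np.array([-.085,.060,.091+r.tcp_to_grasp]);print('corner est',s['ee_pos']+q.apply(off))
c=camera('wrist')['color'];d=camera('side')
a=cv2.resize(d['color'][160:250,235:325],(400,400),interpolation=cv2.INTER_CUBIC)
b=cv2.resize(c[160:290,170:300],(400,400),interpolation=cv2.INTER_CUBIC)
im=np.hstack([a,b]);im=np.clip(im.astype(float)*1.5,0,255).astype('uint8');cv2.imwrite('pics/zoom5.png',im)
E
```

```text
time: 8.78
ee_pos: [0.5494, 0.2666, 0.2721]
eef_rot: [0.896, -0.128, 0.382, -0.186]
ft_force: [-0.1, 0.6, -3.6]
width: 0.0158
time: 9.2
ee_pos: [0.5518, 0.2652, 0.2729]
eef_rot: [0.896, -0.129, 0.381, -0.186]
ft_force: [0.2, -0.7, -2.8]
width: 0.0155
tilt 50.15780806558286 slope x,y [39.35699518 25.65072385] [ 0.53 -0.35 -1.01  2.18 -0.3   0.3  -0.63]
corner est [0.54167845 0.26018949 0.1466885 ]
```

View pics/zoom5.png

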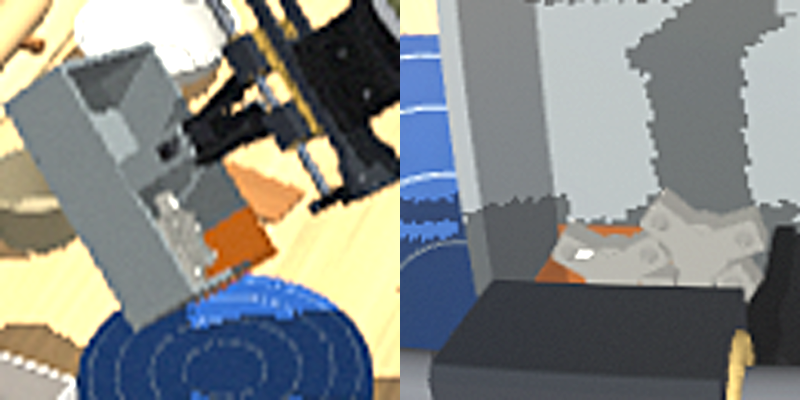

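```bash
cat >> h.py <<'E'
def tote(c,px,py,h=.013,s=None):
    s=s or r.read_state();q=R.from_quat(s['eef_rot'])
    d=q.inv().apply(ray(c,px,py,True));e=q.inv().apply(np.array(c['eye'])-s['ee_pos'])
    z=.096-h+r.tcp_to_grasp; p=e+d*(z-e[2])/d[2]; return np.array([-p[0],p[1]]).round(3)
E
python3 - <<'E'
from h import *
c=camera('wrist')
for n,(u,v) in dict(A=(625,250),Btop=(665,205),B=(700,225),Bright=(755,220),C=(740,285),patch=(560,228),legedge=(490,280)).items():
    print(n,tote(c,170+(u-400)/3.077,160+v/3.077,.013 if n!='patch' else .005))
d=camera('scene');cv2.imwrite('pics/s6.png',d['color'])
E
```

```text
A [0.064 0.025]
Btop [0.052 0.012]
B [0.043 0.017]
Bright [0.028 0.016]
C [0.033 0.035]
patch [0.084 0.023]
legedge [0.105 0.036]
```

The rays put the stilts at about (.064,.027), (.043,.017) and (.033,.035) in the tote, with the fourth hidden deeper in. That is a tight 2×2 pack in the corner, all moved on from before. One more shake with a bit more y slope, then I'll position for good.

```bash
python3 -m crank '[{"x":0,"y":0,"z":0,"ax":0.02,"ay":0,"az":0,"claw":1},{"x":-0.006,"y":0.006,"z":0,"ax":0.04,"ay":0,"az":0,"claw":1},{"x":0.006,"y":-0.006,"z":0,"ax":0.05,"ay":0,"az":0,"claw":1},{"x":-0.006,"y":0.006,"z":0,"ax":0.05,"ay":0,"az":0,"claw":1},{"x":0.006,"y":-0.006,"z":0,"ax":0.05,"ay":0,"az":0,"claw":1}]' 50
python3 -m crank '[{"x":-0.012,"y":0,"z":0,"ax":0,"ay":0,"az":0,"claw":1},{"x":0,"y":0,"z":0,"ax":0,"ay":0,"az":0,"claw":1},{"x":-0.012,"y":0,"z":0,"ax":0,"ay":0,"az":0,"claw":1},{"x":-0.006,"y":0.006,"z":0,"ax":0,"ay":0,"az":0,"claw":1},{"x":-0.006,"y":0.006,"z":0,"ax":0,"ay":0,"az":0,"claw":1}]' 50
python3 - <<'E'
from h import *
s=r.read_state();q=R.from_quat(s['eef_rot']);M=q.as_matrix()
print('tilt',np.degrees(np.arccos(-M[2,2])),'slope x,y',np.degrees(np.arcsin([M[2,0],-M[2,1]])),s['joint_positions'].round(2))
off=np.array([-.085,.060,.091+r.tcp_to_grasp]);print('corner est',s['ee_pos']+q.apply(off))
to(np.array([.533,.273,.115])-q.apply(off),q)
E
```

```text
time: 9.82
ee_pos: [0.5503, 0.2672, 0.2693]
eef_rot: [0.889, -0.109, 0.381, -0.228]
ft_force: [-1.6, 0.6, -6.2]
width: 0.0155
time: 10.23
ee_pos: [0.5504, 0.265, 0.2697]
eef_rot: [0.887, -0.11, 0.386, -0.23]
ft_force: [1.2, -0.9, -4.1]
width: 0.015
tilt 53.35810179935355 slope x,y [39.30689471 29.50303703] [ 0.26 -0.29 -0.75  2.24 -0.4   0.19 -0.46]
corner est [0.54481823 0.26782557 0.14310837]
shift [-0.0277  0.0095  0.0098] turn/2 [0. 0. 0.] deg 0.0
```

```bash
python3 -m crank '[{"x":-0.004,"y":0.002,"z":0.002,"ax":0,"ay":0,"az":0,"claw":1},{"x":-0.011,"y":0.004,"z":0.004,"ax":0,"ay":0,"az":0,"claw":1},{"x":-0.018,"y":0.006,"z":0.007,"ax":0,"ay":0,"az":0,"claw":1},{"x":-0.024,"y":0.008,"z":0.009,"ax":0,"ay":0,"az":0,"claw":1},{"x":-0.028,"y":0.01,"z":0.01,"ax":0,"ay":0,"az":0,"claw":1}]' 50
python3 -m crank '[{"x":0,"y":0,"z":0,"ax":0,"ay":0,"az":0,"claw":1},{"x":0,"y":0,"z":0,"ax":0,"ay":0,"az":0,"claw":1},{"x":0,"y":0,"z":0,"ax":0,"ay":0,"az":0,"claw":1},{"x":0,"y":0,"z":0,"ax":0,"ay":0,"az":0,"claw":1},{"x":0,"y":0,"z":0,"ax":0,"ay":0,"az":0,"claw":1}]' 50
python3 - <<'E'
from h import *
s=r.read_state();q=R.from_quat(s['eef_rot']);M=q.as_matrix()
print('tilt',np.degrees(np.arccos(-M[2,2])),'slope x,y',np.degrees(np.arcsin([M[2,0],-M[2,1]])),s['joint_positions'].round(2),abs(s['joint_vel']).max())
off=np.array([-.085,.060,.091+r.tcp_to_grasp]);cor=s['ee_pos']+q.apply(off);print('corner est',cor)
W=camera('wrist');c=W['color'];d=camera('side');sc=camera('scene')
# check held pose: projected rim corners
rim=np.array([[-x,y,.096-.055+r.tcp_to_grasp] for x,y in((.09,.065),(.09,-.065),(-.09,-.065),(-.09,.065))])
ims=d['color'].copy();P=s['ee_pos']+q.apply(rim)
a=cv2.resize(ims[160:250,235:325],(400,400),interpolation=cv2.INTER_CUBIC)
cv2.polylines(a,[((proj(d,P)-[235,160])*4.444).round().astype(int)],True,(0,255,255),1)
b=cv2.resize(c[160:290,170:300],(400,400),interpolation=cv2.INTER_CUBIC)
im=np.hstack([a,b]);im=np.clip(im.astype(float)*1.4,0,255).astype('uint8');cv2.imwrite('pics/zoom7.png',im)
E
```

```text
time: 10.65
ee_pos: [0.5376, 0.2714, 0.2402]
eef_rot: [0.887, -0.109, 0.385, -0.23]
ft_force: [-0.5, -0.2, -3.6]
width: 0.0157
time: 11.07
ee_pos: [0.5386, 0.2712, 0.242]
eef_rot: [0.886, -0.109, 0.386, -0.23]
ft_force: [0.0, -0.4, -4.7]
width: 0.0155
tilt 53.44830508478789 slope x,y [39.37244264 29.52878515] [ 0.3  -0.28 -0.83  2.29 -0.4   0.12 -0.49] 0.0007902928669983044
corner est [0.53321013 0.27399457 0.1154926 ]
```

View pics/zoom7.png

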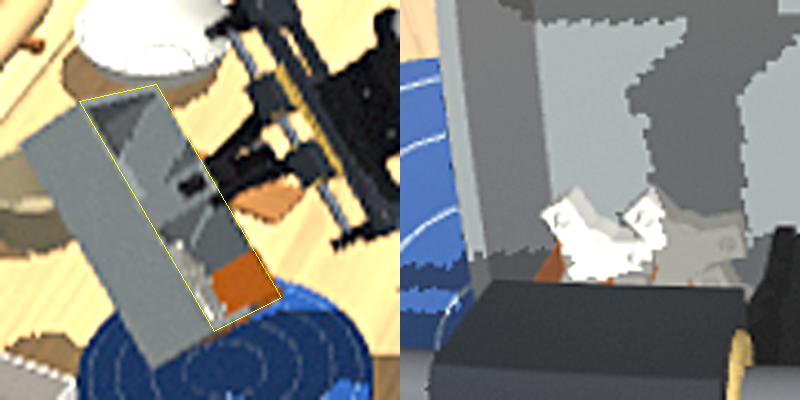

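The projected rim lies on the tote, so it has not slipped in the grip. The stilts are packed over the orange patch (~(600,240)–(720,240)). One last overview for spills and bystanders.

Run:
```python
from h import *
c=camera('wrist')
for u,v in((605,238),(690,235),(720,280),(575,200),(745,225)): print(tote(c,170+(u-400)/3.077,160+v/3.077))
import pickle
a=camera('scene')['color'];b=camera('side')['color']
cv2.imwrite('pics/fin.png',np.hstack([a[60:,60:460],b[60:,130:530]]))
```

```text
[0.069 0.022]
[0.045 0.02 ]
[0.038 0.034]
[0.076 0.011]
[0.031 0.017]
```

View pics/fin.png

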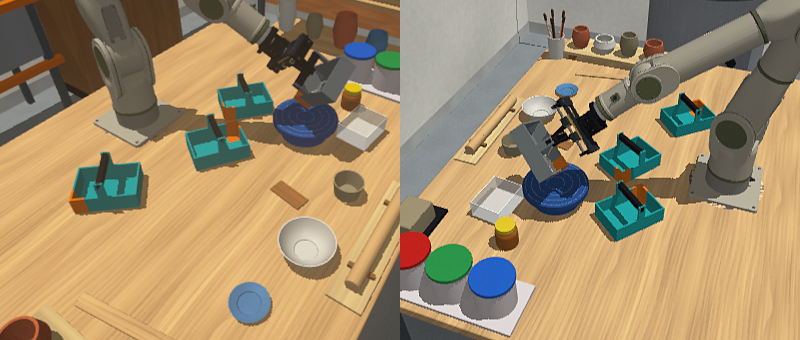

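No stilt lies on the table or wheel, the bystanders are where they were, and the arm is still. Handing in.

```bash
python3 -c "
from bench import close_job;print(close_job())"
```

```text
the job is handed in; nothing more can be done
None
```

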